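# Close up a row of block blanks against the stop of a marking jig

### The job

Put your fingertips behind the last of the five wooden blanks in the marking jig and push the whole row along the channel, as one closed-up train, until it is fully home against the end stop, without ramming or forcing it; leave every blank flat on the channel floor, and leave the other things on the bench alone. Finish still holding: stop with the fingertips behind the last blank, keeping the row pressed against the stop about as firmly as you would press a doorbell, so that a line can be struck across all five.

Things in the scene. Friction and masses are not known exactly. Their poses are not given: they have to be found in the camera images.
- jig: Fixed marking jig: plywood board 480 x 124 mm with a straight channel 63 mm wide along its whole length. Origin on the bench under the channel's middle; y along the channel to the stop, x across it to the fence, z up. Channel floor 32 mm above the bench. Dark fence at x +31.5 to +57.5 mm, 22 mm above that floor; dark low strip at x -31.5 to -49.5 mm, 10 mm above it. Channel ends open.
- stop: Fixed end stop near the channel's +y end, at a different place each time: pale block 60 mm wide, 26 mm high, aluminium arm (top 30 mm above the channel floor) and black star knob over the fence (top 48 mm above it). Origin: middle of its flat working face, on the channel floor; the face looks to -y, axes parallel to the jig's.
- block_a: First blank counted from the stop: pale hardwood block, 34 mm along the channel (its y), 60 mm across it (its x), 30 mm high, about 45 g, two dark pilot holes in the top. Origin at the centre of its underside, z up. Lies loose on the channel floor, touching its neighbours in the row.
- block_b: Second blank counted from the stop: dark hardwood block, 34 mm along the channel (its y), 60 mm across it (its x), 30 mm high, about 45 g, two dark pilot holes in the top. Origin at the centre of its underside, z up. Lies loose on the channel floor, touching its neighbours in the row.
- block_c: Third blank counted from the stop: pale hardwood block, 34 mm along the channel (its y), 60 mm across it (its x), 30 mm high, about 45 g, two dark pilot holes in the top. Origin at the centre of its underside, z up. Lies loose on the channel floor, touching its neighbours in the row.
- block_d: Fourth blank counted from the stop: mid-brown hardwood block, 34 mm along the channel (its y), 60 mm across it (its x), 30 mm high, about 45 g, two dark pilot holes in the top. Origin at the centre of its underside, z up. Lies loose on the channel floor, touching its neighbours in the row.
- block_e: Fifth blank counted from the stop (the tail of the row, farthest from the stop): pale hardwood block, 34 mm along the channel (its y), 60 mm across it (its x), 30 mm high, about 45 g, two dark pilot holes in the top. Origin at the centre of its underside, z up. Lies loose on the channel floor, touching its neighbours in the row.
- tape: Bystander: roll of blue tape lying flat on the bench beyond the fence, 104 mm across, 24 mm high. Origin at the centre of its underside.
- glue: Bystander: white glue bottle with a yellow cap standing on the bench beyond the fence, 52 mm across, 130 mm high. Origin at the centre of its underside.
- sanding_block: Bystander: wooden sanding block with a cork face up, on the bench on the low strip's side, 45 x 110 x 26 mm (long along its y). Origin at the centre of its underside.
- square: Bystander: try square lying on the bench on the low strip's side; dark stock 18 x 85 x 18 mm (long along its y), 3 mm steel blade running 122 mm from the stock's centre along its -x, near the stock's +y end. Origin at the centre of the stock's underside.

How it is judged (in metres and radians):
At the end, for the whole second after the job is handed in: First blank within 2.5 mm of the stop, every blank within 2 mm of touching the next; all flat (within 3 mm of the channel floor, 0.06 rad), square to the channel (0.06 rad) and still (10 mm/s); fingers press the last blank with over 1 N and the first presses the stop with 1 to 25 N (y of block_a in the frame of stop above -0.0195 m and distance between block_a and block_b below 0.036 m and distance between block_b and block_c below 0.036 m and distance between block_c and block_d below 0.036 m and distance between block_d and block_e below 0.036 m and z of each of block_a, block_b, block_c, block_d, block_e in the frame of jig below 0.035 m and angle between each of block_a, block_b, block_c, block_d, block_e's own z axis and vertical below 0.06 rad and angle between the y axis of each of block_a, block_b, block_c, block_d, block_e and the y axis of jig, either way round below 0.06 rad and linear speed of each of block_a, block_b, block_c, block_d, block_e below 0.01 m/s and contact force between block_a and stop between 1 and 25 N and contact force between the fingers and block_e above 1 N); the arm keeps its last pose, push and grip.
It fails at once if a blank is lifted off the channel floor (more than 8 mm) or tipped (more than 0.25 rad) (z of any of block_a, block_b, block_c, block_d, block_e in the frame of jig above 0.04 m or angle between any of block_a, block_b, block_c, block_d, block_e's own z axis and vertical above 0.25 rad).
It fails at once if the row comes apart: a gap of more than 10 mm between neighbouring blanks (distance between block_a and block_b above 0.044 m or distance between block_b and block_c above 0.044 m or distance between block_c and block_d above 0.044 m or distance between block_d and block_e above 0.044 m).
It fails at once if the row is rammed or forced against the stop (more than 40 N) (contact force between block_a and stop above 40 N).
It fails at once if the tape, glue bottle, sanding block or square is moved more than 12 mm or the bottle is tipped (distance of any of tape, glue, sanding_block, square from where it was at the start of the episode above 0.012 m or angle between glue's own z axis and vertical above 0.3 rad).
It also fails if it takes over 38 s, if anything falls off the work surface, if the arm or the gripper's body presses on something with over 40 N, if the wrist force passes 120 N, or if a joint passes its speed limit or range.

### The arm

A 6-joint arm with a two-finger parallel gripper is mounted at the origin on the work surface. World frame = base frame: x ahead of the robot, y to its left, z up, the work surface at z = 0. Lengths are in m, angles in degrees, forces in N, time in s.
With the tool pointing down it reaches from about 0.25 to 0.725 m from the base axis. Payload 9.7 kg.
Tool frame: the origin (TCP) lies where the fingers leave the gripper's body, on its centre line; the fingertips stand 73 mm ahead of it and the grasp point (between the pads) lies 54 mm ahead of it; y points along the fingers, x is the direction in which the jaws open and shut, and the axes are right-handed (so a half turn about y gives the same grasp; the last joint's range is limited). The gripper opens to 85 mm and grips with 20 to 120 N. Pads are 22 mm wide; open, the fingers measure 114 mm over their backs; the gripper's body (76 mm by 85 mm) begins 54 mm behind the grasp point. The pads swing forward as they close: fully open they stand 13 mm farther back than shut.
Start: joints at [-68.01, 4.979, 10.078, 95.1, 0, 90], TCP at [0.206, -0.51, 0.304] pointing down, gripper open.
Joint ranges: [-179.16, 179.16], [-48.56, 103.87], [-65.8, 70.77], [-126.05, 130.52], [-82.76, 87.17], [-180, 180]. Speed limits (degrees/s): [127.2, 127.2, 147.25, 180, 180, 180].

### API

Orientations are given as [roll, pitch, yaw] about the fixed x, y, z axes, in that order (R = Rz(yaw) Ry(pitch) Rx(roll)).
In Python, from workcell import sensors, imaging, bot, models gives the robot as it stands.
- The arm moves only by the tool arm_command, never from a script. Its argument "rows" is one flat list of numbers, 7 for each row, row after row: the shift along the tool's x, y, z in cm, then the turn, a rotation vector about the tool's x, y, z in degrees, then the gripper's target within -1 to 1 (fully open at 1, half-way at 0, shut at -1). A call has 1 to 12 rows; each row is the pose to reach, as a shift and turn from the pose commanded when the call began, along the tool's axes at that moment; what a row does not reach only later rows make up. A row lasts 1/12 s, in which the tool goes at most 41.7 mm and 7.16 degrees, less where a joint would pass 70% of its speed; a pose out of reach is approached as far as the arm can. A call with a gripper value outside its range is refused whole. The fingers move at their own pace and stop on an object; "force" is the grip in N (left out, the last holds). Time passes only in rows, so rows that repeat a pose let the fingers close. It gives the time, the measured TCP pose, the force and the opening at its end, in the units of the state.
- sensors.get_obs(): the state, without advancing time (a new reading comes with each control period).
- imaging.camera(name): name is "scene" or "side" or "wrist"; returns a dict with "pixels" (480x640x3 uint8, blue, green, red), "z_map" (480x640 float32, m along the optical axis (not along the pixel's ray), 0 where there is no reading), "camera_matrix" (3x3 intrinsics, pixels), "D" ([k1, k2, p1, p2, k3] as OpenCV has them; the pictures are not rectified), "world_from_camera" (4x4, takes a point from camera to world coordinates). Camera axes: x right, y up, looking along -z (the intrinsics and any distortion apply to the point x, -y, -z); pixel columns grow to the right and rows downward; lengths in m; the calibration is good to about 2 mm. A picture is of the moment at which its call begins.
- bot.job_done(): hands the job in, once; it reports no verdict.
Trained networks look in the newest picture that a camera, given by its name, has taken for a name from the list of things; names that differ only in an ending like _2 or _b are one class to them, and where a whole thing is asked for, a point or a joint stands for the part that bears it (a point fixed in the world has none). Each returns a list of dicts, best first, with "conf" (0 to 1); they miss things now and then, are a little off and sometimes report something else, mostly with a low value. They report only what shows in the picture. A call takes as long as a camera call.
- models.search_frame(thing, camera): "extent" ([centre column, centre row, width, height] in pixels, round what is visible of it).
- models.spot_point(thing, camera): "location" ([column, row] in pixels: a listed point, or the origin of a listed thing).
The state is a dict: "time": time; "q": joint angles; "qd": joint speeds; "joint_efforts": joint torques, N m; "ee_pos": TCP position; "tcp_rot": TCP orientation; "wrist_force": force on the tool from outside, world axes, zero at the start; "torque": the same for the moment, N m; "opening": finger opening in m.
Only numpy, scipy, OpenCV 4.12 (cv2) and the standard library are available. Lean on these libraries where they do the work, as an engineer would, in place of code of your own. Each camera call takes 0.05 s, during which the arm holds its last target.

## Working session

There is one attempt and no reset: what is moved stays moved. The work goes in short steps, Python scripts to look and compute and a tool call to move; the robot and the scene stay as the last step left them, time stands still between calls to the robot, and variables do not carry over. Pictures are saved under pics/ and viewed, and the job is handed in when it is done.

Besides the shell and the picture viewer there is one more tool, called after "Call:" in YAML: its name, and indented under it one key for each argument. arm_command: Moves the arm, as the interface text tells. Its arguments: {"type":"object","properties":{"rows":{"type":"array","items":{"type":"number"}},"force":{"type":"number"}},"required":["rows"]}

```bash
ls; mkdir -p pics; python3 - <<'E'
from workcell import sensors, imaging, bot, models
import cv2,numpy as np
o=sensors.get_obs(); print(o)
for n in ["scene","side"]:
    c=imaging.camera(n); cv2.imwrite(f"pics/{n}0.png",c["pixels"]); print(n,c["world_from_camera"].round(3).tolist(),c["camera_matrix"].tolist(),c["D"])
    np.savez(f"{n}0.npz",**{k:np.array(v) for k,v in c.items()})
    for t in ["jig","stop","block_a","block_e","tape","glue","sanding_block","square"]:
        print(t,[(np.round(d["location"]).tolist(),round(d["conf"],2)) for d in models.spot_point(t,n)][:6])
E
```

```text
pics
{'time': 0.0, 'q': array([-6.80098927e+01,  5.00910881e+00,  1.00323615e+01,  9.50997547e+01,
        1.09055561e-04,  9.00008887e+01]), 'qd': array([-0.1023008 , -0.13731872,  0.02839529,  0.04013696,  0.12057203,
       -0.03996732]), 'joint_efforts': array([-5.27935961e-03, -5.20390320e+01,  4.64794779e+01,  1.64623529e-02,
       -2.41989010e-04,  5.07351899e-06]), 'ee_pos': array([ 0.20589012, -0.50984827,  0.30318338]), 'tcp_rot': array([-8.99998921e+01,  7.65019259e-02, -6.80107814e+01]), 'wrist_force': array([ 0.55070334,  0.66781029, -0.41674377]), 'torque': array([-0.00944322,  0.01296746,  0.04819331]), 'opening': 0.08506385779441208}
scene [[0.868, -0.272, 0.416, 0.917], [0.497, 0.496, -0.712, -0.609], [-0.012, 0.824, 0.566, 0.515], [0.0, 0.0, 0.0, 1.0]] [[538.7169611454157, 0.0, 318.903180555123], [0.0, 538.7169611454157, 244.05923188223807], [0.0, 0.0, 1.0]] [-0.07021317  0.          0.          0.          0.        ]
jig [([320.0, 257.0], 0.84)]
stop [([377.0, 201.0], 0.79)]
block_a [([258.0, 284.0], 0.82), ([320.0, 242.0], 0.64), ([304.0, 254.0], 0.63), ([293.0,
[... 436 characters left out ...]
29], [0.015, 0.868, 0.497, 0.451], [0.0, 0.0, 0.0, 1.0]] [[569.3451282456739, 0.0, 317.90327413797706], [0.0, 569.3451282456739, 232.7861810800918], [0.0, 0.0, 1.0]] [-0.11756179  0.          0.          0.          0.        ]
jig []
stop [([304.0, 204.0], 0.75)]
block_a [([325.0, 306.0], 0.96), ([324.0, 287.0], 0.94), ([320.0, 271.0], 0.92), ([331.0, 320.0], 0.73), ([222.0, 239.0], 0.71), ([319.0, 258.0], 0.61)]
block_e [([325.0, 306.0], 0.96), ([324.0, 287.0], 0.94), ([320.0, 271.0], 0.92), ([331.0, 320.0], 0.73), ([222.0, 239.0], 0.71), ([319.0, 258.0], 0.61)]
tape [([404.0, 225.0], 0.67)]
glue [([437.0, 318.0], 0.87)]
sanding_block [([213.0, 337.0], 0.8)]
square [([220.0, 240.0], 0.64)]
```

View pics/scene0.png

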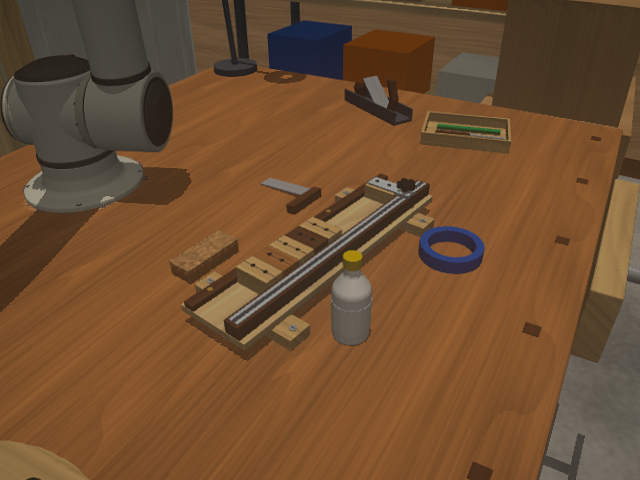

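View pics/side0.png

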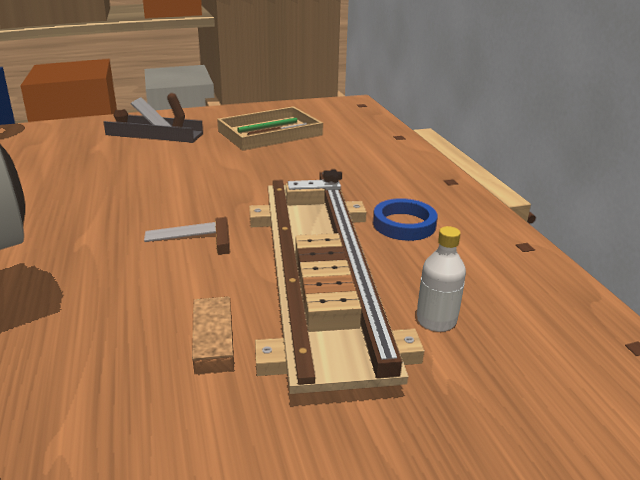

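```bash
cat > h.py <<'E'
import numpy as np,cv2
def cloud(c):
    K=c["camera_matrix"];D=c["D"];z=c["z_map"];h,w=z.shape
    u,v=np.meshgrid(np.arange(w),np.arange(h))
    p=cv2.undistortPoints(np.stack([u,v],-1).reshape(-1,1,2).astype(np.float64),K,D).reshape(h,w,2)
    P=np.stack([p[...,0]*z,-p[...,1]*z,-z],-1)
    T=c["world_from_camera"]; W=P@T[:3,:3].T+T[:3,3]; W[z==0]=np.nan
    return W
E
python3 - <<'E'
from h import *
for n in ["scene","side"]:
    c=dict(np.load(n+"0.npz")); W=cloud(c); px=c["pixels"].astype(int)
    pts=dict(scene=[(258,268),(293,248),(320,232),(202,250),(303,198),(384,184),(405,186),(330,265),(250,225),(460,262)],side=[(333,302),(330,283),(326,270),(320,254),(318,241),(306,196),(310,186),(332,177),(340,220),(288,250),(370,320),(320,355),(305,220),(222,232)])[n]
    for u,v in pts: print(n,u,v,W[v,u].round(4),px[v,u])
    d=W[...,2]; br=px.sum(-1)
    # block tops
    m=(abs(d-0.062)<0.004)&(W[...,0]>0.25)&(W[...,0]<0.65)&(W[...,1]>-0.45)&(W[...,1]<0.3)
    nn,l,s,ce=cv2.connectedComponentsWithStats(m.astype(np.uint8))
    for i in range(1,nn):
        if s[i,4]>150:
            q=W[l==i]; r=cv2.minAreaRect(q[:,:2].astype(np.float32)); print("blk",s[i],np.array(r[0]).round(4),np.array(r[1]).round(4),r[2],q[:,2].mean())
    m=(px.max(-1)<75)&(abs(d-0.054)<0.005); 
E
```

```text
scene 258 268 [ 0.5388 -0.1312  0.0617] [ 69 102 128]
scene 293 248 [ 0.5554 -0.0653  0.0612] [ 70 109 140]
scene 320 232 [ 0.5696 -0.0097  0.062 ] [ 79 128 163]
scene 202 250 [ 0.4029 -0.0976  0.0258] [ 58  97 136]
scene 303 198 [0.4499 0.1351 0.0171] [34 52 81]
scene 384 184 [0.5917 0.181  0.0613] [142 148 149]
scene 405 186 [0.6391 0.1592 0.0799] [30 40 49]
scene 330 265 [ 0.6096 -0.0507  0.0399] [30 41 55]
scene 250 225 [ 0.3992  0.034  -0.0017] [ 49  90 141]
scene 460 262 [0.7702 0.0725 0.0227] [90 56 52]
blk [367 177  49  21 372] [0.6048 0.1754] [0.0353 0.0859] 78.4093246459961 0.06108761638596682
blk [ 236  217  106   69 2824] [ 0.5509 -0.065 ] [0.172  0.0624] 80.86114501953125 0.0613316442945847
side 333 302 [ 0.5392 -0.1348  0.0621] [121 174 215]
side 330 283 [ 0.5467 -0.099   0.063 ] [ 84 110 146]
side 326 270 [ 0.5497 -0.0724  0.064 ] [122 174 214]
side 320 254 [ 0.5536 -0.033   0.0628] [ 54  71 100]
side 318 241 [ 0.5602 -0.0008  0.0629] [119 171 211]
side 306 196 [0.5881 0.1637 0.0483] [ 73 101 124]
side 310 186 [0.5953 0.1664 0.064 ] [220 221 220]
side 332 177 [0.6304 0.162  0.0778] [33 40 53]
side 340 220 [0.6116 0.0608 0.0554] [200 202 201]
side 288 250 [0.5236 0.0192 0.0426] [48 67 96]
side 370 320 [ 0.5719 -0.1686  0.0553] [195 198 196]
side 320 355 [ 0.5101 -0.1835  0.0314] [142 193 222]
side 305 220 [0.5732 0.1143 0.0325] [134 182 215]
side 222 232 [0.447  0.134  0.0186] [ 51  71 106]
blk [286 180  54  12 490] [0.6025 0.1768] [0.0347 0.0865] 80.18875885009766 0.061778292324152266
blk [ 295  233   66   82 3884] [ 0.55   -0.0658] [0.1747 0.0605] 80.88713073730469 0.06246029863109835
```

```bash
python3 - <<'E'
from h import *
a=np.radians(80.9); u=np.array([np.cos(a),np.sin(a)]); x=np.array([np.sin(a),-np.cos(a)]); o=np.array([.5505,-.0655])
for n in ["scene","side"]:
    c=dict(np.load(n+"0.npz")); W=cloud(c); px=c["pixels"].astype(int)
    L=np.stack([(W[...,:2]-o)@x,(W[...,:2]-o)@u,W[...,2]],-1)
    def st(name,m):
        q=L[m]; print(n,name,len(q),"x",np.percentile(q[:,0],[2,50,98]).round(4),"y",np.percentile(q[:,1],[2,50,98]).round(4),"z",np.median(q[:,2]).round(4))
    X,Y,Z=L[...,0],L[...,1],L[...,2]
    st("blocks",(abs(Z-.062)<.003)&(abs(X)<.04)&(abs(Y)<.12))
    st("floor",(abs(Z-.032)<.003)&(abs(X)<.03)&(abs(Y)<.3))
    st("fence",(abs(Z-.054)<.003)&(X>.025)&(X<.07)&(Y>-.25)&(Y<.15))
    st("strip",(abs(Z-.042)<.003)&(X<-.025)&(X>-.07)&(abs(Y)<.25))
    st("stopface",(Z>.037)&(Z<.055)&(abs(X)<.026)&(Y>.12)&(Y<.3))
    st("glue",(Z>.02)&(Z<.2)&(X>.06)&(X<.2)&(Y<.05)&(Y>-.2))
    for k in [-.12,-.06,.06,.12]:
        m=(abs(Z-.054)<.003)&(X>.025)&(X<.07)&(abs(Y-k)<.03); print(k,"fence med x",np.median(X[m]).round(4), "strip",np.median(X[(abs(Z-.042)<.003)&(X<-.028)&(X>-.06)&(abs(Y-k)<.03)]).round(4))
    m=(Z>.037)&(Z<.055)&(abs(X)<.026)&(Y>.12)&(Y<.26); print(np.histogram(Y[m],bins=np.arange(.2,.26,.004)))
E
```

```text
scene blocks 2755 x [-0.0279  0.0026  0.0299] y [-0.0829 -0.0085  0.0811] z 0.0614
scene floor 2191 x [-0.029  -0.0076  0.0176] y [-0.1648 -0.0995  0.2309] z 0.032
scene fence 2840 x [0.0294 0.0462 0.058 ] y [-0.1621 -0.0348  0.14  ] z 0.0544
scene strip 1053 x [-0.0486 -0.0387 -0.0302] y [-0.1636 -0.0901  0.2375] z 0.0419
scene stopface 217 x [-0.0253 -0.0006  0.0251] y [0.2305 0.2327 0.2351] z 0.0463
scene glue 4069 x [0.0611 0.1385 0.1647] y [-0.1564 -0.0565  0.0212] z 0.0478
-0.12 fence med x 0.0479 strip -0.0382
-0.06 fence med x 0.0446 strip -0.0407
0.06 fence med x 0.0453 strip nan
0.12 fence med x 0.0476 strip -0.0389
(array([  0,   0,   0,   0,   0,   0,   0,  66, 151,   0,   0,   0,   0,
         0]), array([0.2  , 0.204, 0.208, 0.212, 0.216, 0.22 , 0.224, 0.228, 0.232,
       0.236, 0.24 , 0.244, 0.248, 0.252, 0.256]))
side blocks 3835 x [-0.0298 -0.0011  0.028 ] y [-0.084  -0.0144  0.081 ] z 0.0626
side floor 4259 x [-0.029  -0.0005  0.0286] y [-0.166 -0.111  0.229] z 0.0324
side fence 3143 x [0.0312 0.0432 0.0563] y [-0.1655 -0.0606  0.1376] z 0.0552
side strip 2739 x [-0.0498 -0.0409 -0.0305] y [-0.164  -0.0276  0.2345] z 0.0425
side stopface 322 x [-0.0248  0.001   0.0252] y [0.2302 0.2331 0.2357] z 0.0458
side glue 3701 x [0.0643 0.1293 0.1576] y [-0.1554 -0.0579 -0.0328] z 0.0659
-0.12 fence med x 0.043 strip -0.0409
-0.06 fence med x 0.0428 strip -0.0408
0.06 fence med x 0.0435 strip -0.0408
0.12 fence med x 0.0428 strip -0.0414
(array([  0,   0,   0,   0,   0,   0,   0,  69, 250,   3,   0,   0,   0,
         0]), array([0.2  , 0.204, 0.208, 0.212, 0.216, 0.22 , 0.224, 0.228, 0.232,
       0.236, 0.24 , 0.244, 0.248, 0.252, 0.256]))
  return _methods._mean(a, axis=axis, dtype=dtype,
  ret = ret.dtype.type(ret / rcount)
```

Call:
arm_command:
  rows: [-1.43,0,3.49,0,-4.91,0,-0.55,-2.86,0,6.98,0,-9.82,0,-0.55,-4.29,0,10.47,0,-14.73,0,-0.55,-5.72,0,13.96,0,-19.64,0,-0.55,-7.15,0,17.45,0,-24.55,0,-0.55,-8.58,0,20.94,0,-29.46,0,-0.55,-10.01,0,24.43,0,-34.37,0,-0.55,-11.44,0,27.92,0,-39.28,0,-0.55,-12.87,0,31.41,0,-44.19,0,-0.55,-14.3,0,34.9,0,-49.1,0,-0.55,-15.73,0,38.39,0,-54.0,0,-0.55,-17.16,0,41.88,0,-58.9,0,-0.55]
  force: 40

```text
time: 1.9
ee_pos: [0.5311, -0.1924, 0.3041]
tcp_rot: [-90.0, -0.0, -8.9]
wrist_force: [-0.7, -0.6, -0.7]
opening: 0.0191
```

Call:
arm_command:
  rows: [0,2.5,0,0,0,0,-0.55,0,5,0,0,0,0,-0.55,0,8,0,0,0,0,-0.55,0,11,0,0,0,0,-0.55,0,13,0,0,0,0,-0.55,0,15,0,0,0,0,-0.55,0,15.4,0,0,0,0,-0.55,0,15.4,0,0,0,0,-0.55]

```text
time: 2.57
ee_pos: [0.5294, -0.1938, 0.1487]
tcp_rot: [-90.0, 0.1, -9.1]
wrist_force: [0.1, -0.6, 0.2]
opening: 0.0191
```

```bash
cat > look.py <<'E'
import sys
from workcell import sensors, imaging
from h import *
tag=sys.argv[1]; ims=[]
a=np.radians(80.9); u=np.array([np.cos(a),np.sin(a)]); x=np.array([np.sin(a),-np.cos(a)]); oo=np.array([.5505,-.0655])
for n in ["scene","side"]:
    c=imaging.camera(n); i=c["pixels"]; ims.append(cv2.resize(i[130:390,150:470],(400,325)) if 0 else i[130:390,150:470]); np.savez(f"{n}{tag}.npz",**{k:np.array(v) for k,v in c.items()})
    W=cloud(c);L=np.stack([(W[...,:2]-oo)@x,(W[...,:2]-oo)@u,W[...,2]],-1);X,Y,Z=L[...,0],L[...,1],L[...,2]
    m=(abs(Z-.062)<.004)&(abs(X)<.035)&(Y<.222)&(Y>-.14); q=Y[m]; print(n,"tops y",np.percentile(q,[1,99]).round(4))
    m=(abs(Z-.05)<.006)&(abs(X)<.035)&(Y<-.09); print("finger",m.sum(),L[m].min(0) if m.any() else'',L[m].max(0) if m.any() else '')
cv2.imwrite(f"pics/{tag}.png",cv2.resize(np.vstack(ims),None,fx=1.15,fy=1.15))
o=sensors.get_obs(); print(o["time"],o["ee_pos"],o["tcp_rot"],o["wrist_force"],o["opening"], "tcp rowframe",(o["ee_pos"][:2]-oo)@x,(o["ee_pos"][:2]-oo)@u)
E
python3 look.py p1
```

```text
scene tops y [-0.0842  0.0838]
finger 1259 [-0.03354483 -0.45577114  0.04415566] [ 0.03496969 -0.09028351  0.05575234]
side tops y [-0.0852  0.047 ]
finger 313 [ 0.03071286 -0.16692341  0.04400913] [ 0.03499285 -0.09177202  0.05598085]
2.6667 [ 0.53041325 -0.19421118  0.15117589] [-9.00143324e+01 -7.30382314e-02 -9.11147959e+00] [-0.50952557 -0.11996322  0.52185534] 0.019247070726160616 tcp rowframe 0.0005227805861101196 -0.1302680759150058
```

View pics/p1.png

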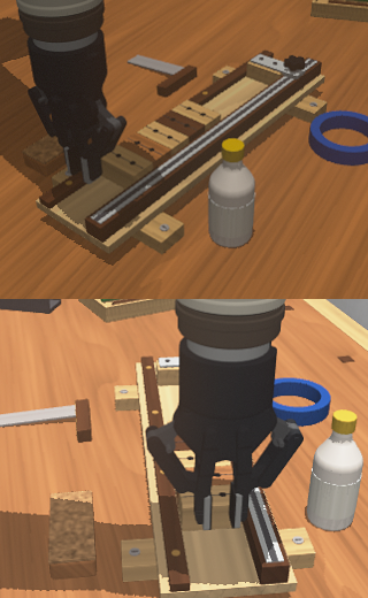

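```bash
python3 - <<'E'
from h import *
a=np.radians(80.9); u=np.array([np.cos(a),np.sin(a)]); x=np.array([np.sin(a),-np.cos(a)]); o=np.array([.5505,-.0655])
for n in ["scene","side"]:
    c=dict(np.load(n+"p1.npz")); W=cloud(c); L=np.stack([(W[...,:2]-o)@x,(W[...,:2]-o)@u,W[...,2]],-1);X,Y,Z=L[...,0],L[...,1],L[...,2]
    m=(abs(X)<.03)&(Y>-.16)&(Y<-.1)&(Z>.066)&(Z<.13); q=L[m]
    print(n,len(q),np.percentile(q,[0,1,3,50,97,100],axis=0).round(4).tolist())
    m=(Z>.03)&(Z<.125)&(X>.075)&(X<.2)&(Y<0)&(Y>-.11); q=L[m];print("glue",np.percentile(q,[1,99],axis=0).round(4).tolist())
    m=(Z>.09)&(Z<.16)&(X>-.1)&(X<.1)&(Y<-.06)&(Y>-.2)
    for z in np.arange(.07,.2,.015):
        mm=(abs(Z-z)<.0075)&(abs(X)<.1)&(Y<-.09)&(Y>-.2)
        if mm.any(): print(z.round(3),X[mm].min().round(3),X[mm].max().round(3),Y[mm].min().round(3),Y[mm].max().round(3))
E
```

```text
scene 902 [[-0.0295, -0.1443, 0.0763], [-0.0242, -0.1432, 0.0773], [-0.0212, -0.1424, 0.0794], [-0.0087, -0.1365, 0.1036], [0.0228, -0.1243, 0.1285], [0.0293, -0.121, 0.13]]
glue [[0.1215, -0.0656, 0.0311], [0.1651, -0.0279, 0.1233]]
0.07 -0.013 0.015 -0.137 -0.124
0.085 -0.025 0.023 -0.141 -0.122
0.1 -0.025 0.024 -0.142 -0.123
0.115 -0.04 0.039 -0.144 -0.125
0.13 -0.048 0.048 -0.145 -0.118
0.145 -0.058 0.056 -0.148 -0.116
0.16 -0.064 0.064 -0.149 -0.117
0.175 -0.065 0.064 -0.151 -0.117
0.19 -0.018 0.042 -0.151 -0.12
side 1313 [[-0.0297, -0.1455, 0.0774], [-0.0286, -0.1446, 0.0804], [-0.0257, -0.1435, 0.0827], [0.0081, -0.1395, 0.1075], [0.0251, -0.1233, 0.129], [0.0299, -0.1192, 0.13]]
glue [[0.1129, -0.0663, 0.0311], [0.1598, -0.0318, 0.1234]]
0.07 0.008 0.008 -0.125 -0.125
0.085 -0.025 0.021 -0.144 -0.122
0.1 -0.025 0.022 -0.144 -0.119
0.115 -0.031 0.03 -0.145 -0.12
0.13 -0.048 0.045 -0.146 -0.117
0.145 -0.057 0.054 -0.149 -0.117
0.16 -0.064 0.062 -0.15 -0.119
0.175 -0.066 0.063 -0.152 -0.118
0.19 -0.048 0.044 -0.152 -0.123
```

Call:
arm_command:
  rows: [0,1,0,0,0,0,-0.55,0,2,0,0,0,0,-0.55,0,2.9,0,0,0,0,-0.55,0,3.5,0,0,0,0,-0.55,0,3.6,0,0,0,0,-0.55,0,3.6,0.5,0,0,0,-0.55,0,3.6,1.2,0,0,0,-0.55,0,3.6,1.9,0,0,0,-0.55,0,3.6,2.5,0,0,0,-0.55,0,3.6,2.8,0,0,0,-0.55,0,3.6,2.9,0,0,0,-0.55,0,3.6,2.9,0,0,0,-0.55]

```text
time: 3.67
ee_pos: [0.5348, -0.165, 0.1141]
tcp_rot: [-90.0, -0.0, -9.1]
wrist_force: [-0.1, -0.3, 0.7]
opening: 0.0191
```

```bash
python3 look.py p2
```

```text
scene tops y [-0.1106  0.084 ]
finger 1419 [-0.0330222  -0.45585104  0.04400098] [ 0.03499829 -0.09094837  0.05588213]
side tops y [-0.1133  0.0819]
finger 522 [-0.02495332 -0.16723555  0.04401047] [ 0.03496927 -0.09031689  0.05599066]
3.7667 [ 0.53464945 -0.16543973  0.11395981] [-9.00061293e+01 -5.77123491e-03 -9.10476629e+00] [-0.17209374 -0.09292439 -0.36293569] 0.01898772613202214 tcp rowframe 0.00015522122225222805 -0.10118876192092083
```

View pics/p2.png

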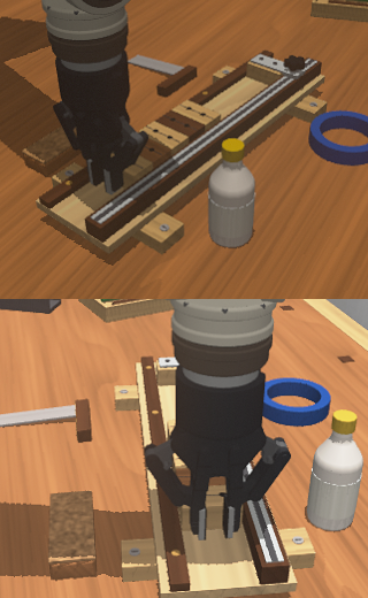

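Call:
arm_command:
  rows: [0,0,0.15,0,0,0,-0.55,0,0,0.3,0,0,0,-0.55,0,0,0.45,0,0,0,-0.55,0,0,0.6,0,0,0,-0.55,0,0,0.8,0,0,0,-0.55,0,0,1.1,0,0,0,-0.55,0,0,1.4,0,0,0,-0.55,0,0,1.7,0,0,0,-0.55,0,0,2.0,0,0,0,-0.55,0,0,2.3,0,0,0,-0.55,0,0,2.5,0,0,0,-0.55,0,0,2.6,0,0,0,-0.55]

```text
time: 4.77
ee_pos: [0.5388, -0.1394, 0.1139]
tcp_rot: [-90.0, 0.0, -9.1]
wrist_force: [0.5, -0.7, -0.3]
opening: 0.0193
```

```bash
python3 look.py p3
```

```text
scene tops y [-0.0853  0.1032]
finger 1259 [-0.03476968 -0.45571332  0.0441581 ] [ 0.03497234 -0.09070946  0.05595035]
side tops y [-0.0872  0.0975]
finger 319 [ 0.03076968 -0.16742256  0.0440107 ] [ 0.03498817 -0.09034435  0.05570789]
4.8667 [ 0.53877453 -0.13944231  0.11388447] [-8.99845146e+01  7.91261754e-04 -9.08744802e+00] [-0.09742507 -0.00965772 -0.46135929] 0.019023053098541565 tcp rowframe 0.00011668132278513838 -0.07486613305512968
```

View pics/p3.png

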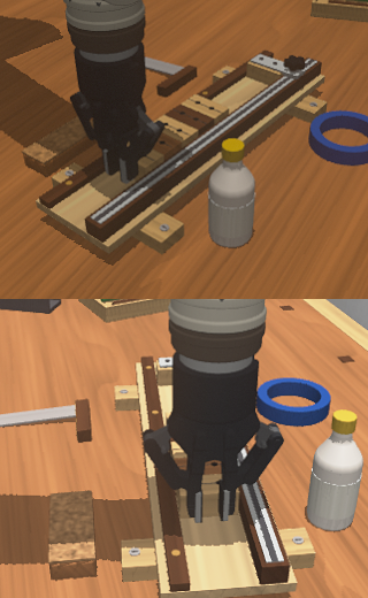

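Call:
arm_command:
  rows: [0,0,0.2,0,0,0,-0.55,0,0,0.5,0,0,0,-0.55,0,0,0.9,0,0,0,-0.55,0,0,1.4,0,0,0,-0.55,0,0,1.9,0,0,0,-0.55,0,0,2.4,0,0,0,-0.55,0,0,2.9,0,0,0,-0.55,0,0,3.4,0,0,0,-0.55,0,0,3.9,0,0,0,-0.55,0,0,4.4,0,0,0,-0.55,0,0,4.8,0,0,0,-0.55,0,0,5.0,0,0,0,-0.55]

```text
time: 5.87
ee_pos: [0.5467, -0.0898, 0.1139]
tcp_rot: [-90.0, -0.0, -9.1]
wrist_force: [-0.5, -1.2, -0.0]
opening: 0.0188
```

Call:
arm_command:
  rows: [0,0,0.2,0,0,0,-0.55,0,0,0.5,0,0,0,-0.55,0,0,0.9,0,0,0,-0.55,0,0,1.4,0,0,0,-0.55,0,0,1.9,0,0,0,-0.55,0,0,2.4,0,0,0,-0.55,0,0,2.9,0,0,0,-0.55,0,0,3.4,0,0,0,-0.55,0,0,3.9,0,0,0,-0.55,0,0,4.4,0,0,0,-0.55,0,0,4.8,0,0,0,-0.55,0,0,5.0,0,0,0,-0.55]

```text
time: 6.87
ee_pos: [0.5546, -0.0404, 0.1139]
tcp_rot: [-90.0, 0.0, -9.1]
wrist_force: [-0.5, -1.7, 1.4]
opening: 0.0191
```

```bash
python3 look.py p4
```

```text
scene tops y [0.0138 0.2033]
finger 1255 [-0.03473336 -0.45576791  0.0440858 ] [ 0.03492033 -0.09223432  0.05582912]
side tops y [0.0132 0.1598]
finger 316 [-0.0334568  -0.1672466   0.04404266] [ 0.03499858 -0.09013787  0.05587234]
6.9667 [ 0.55463632 -0.04049584  0.11383098] [-8.99758636e+01  4.05213837e-03 -9.07496073e+00] [-0.58266617 -0.45233273 -1.10284952] 0.01925628389138241 tcp rowframe 0.00012965480587538025 0.02534364111632912
```

View pics/p4.png

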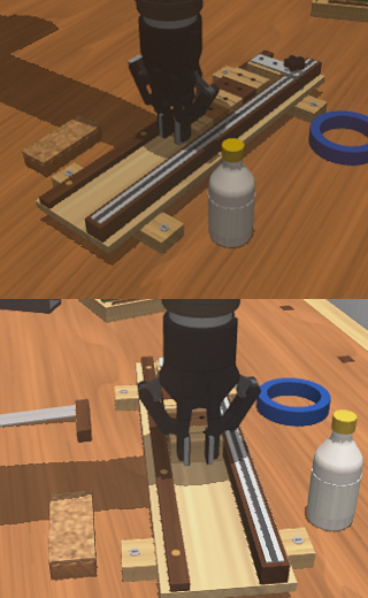

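Call:
arm_command:
  rows: [0,0,0.2,0,0,0,-0.55,0,0,0.4,0,0,0,-0.55,0,0,0.6,0,0,0,-0.55,0,0,0.8,0,0,0,-0.55,0,0,1.0,0,0,0,-0.55,0,0,1.2,0,0,0,-0.55,0,0,1.4,0,0,0,-0.55,0,0,1.6,0,0,0,-0.55,0,0,1.8,0,0,0,-0.55,0,0,1.9,0,0,0,-0.55,0,0,2.0,0,0,0,-0.55,0,0,2.05,0,0,0,-0.55]

```text
time: 7.97
ee_pos: [0.5578, -0.0206, 0.1139]
tcp_rot: [-90.0, 0.0, -9.1]
wrist_force: [0.0, -0.7, -0.3]
opening: 0.0192
```

```bash
python3 look.py p5
```

```text
scene tops y [0.0341 0.2203]
finger 1267 [-0.03499966 -0.45576899  0.04412569] [ 0.03496594 -0.09012495  0.05568386]
side tops y [0.0333 0.1855]
finger 323 [ 0.03061456 -0.16687946  0.04404377] [ 0.03491229 -0.09012413  0.05581834]
8.0667 [ 0.55784066 -0.02063394  0.11390062] [-8.99880298e+01 -1.79272412e-03 -9.10312507e+00] [ 0.7959277  -0.02732288  0.31154295] 0.018891095856453727 tcp rowframe 0.0001523431957558127 0.04546235249908268
```

Call:
arm_command:
  rows: [0,0,0.04,0,0,0,-0.55,0,0,0.08,0,0,0,-0.55,0,0,0.12,0,0,0,-0.55,0,0,0.16,0,0,0,-0.55,0,0,0.2,0,0,0,-0.55,0,0,0.24,0,0,0,-0.55,0,0,0.28,0,0,0,-0.55,0,0,0.32,0,0,0,-0.55]

```text
time: 8.73
ee_pos: [0.5584, -0.0176, 0.1139]
tcp_rot: [-90.0, -0.0, -9.1]
wrist_force: [-0.1, -1.6, 0.9]
opening: 0.0192
```

Call:
arm_command:
  rows: [0,0,0.03,0,0,0,-0.55,0,0,0.06,0,0,0,-0.55,0,0,0.09,0,0,0,-0.55,0,0,0.12,0,0,0,-0.55,0,0,0.15,0,0,0,-0.55,0,0,0.18,0,0,0,-0.55]

```text
time: 9.23
ee_pos: [0.5586, -0.0158, 0.1139]
tcp_rot: [-90.0, -0.0, -9.1]
wrist_force: [0.6, -2.3, 0.9]
opening: 0.0192
```

Call:
arm_command:
  rows: [0,0,0.03,0,0,0,-0.55,0,0,0.06,0,0,0,-0.55,0,0,0.09,0,0,0,-0.55,0,0,0.12,0,0,0,-0.55]

```text
time: 9.57
ee_pos: [0.5588, -0.0146, 0.1139]
tcp_rot: [-90.0, -0.0, -9.1]
wrist_force: [0.2, -2.2, 0.3]
opening: 0.0192
```

```bash
python3 look.py p6
```

```text
scene tops y [0.0394 0.2209]
finger 1256 [-0.03400532 -0.45575244  0.04402249] [ 0.03497497 -0.09057582  0.05581546]
side tops y [0.0397 0.1942]
finger 322 [-0.033971   -0.16698717  0.04402501] [ 0.03496803 -0.09036091  0.05587717]
9.6667 [ 0.5588147  -0.01462423  0.113935  ] [-8.99985631e+01 -4.65118079e-03 -9.11277894e+00] [-0.74039619 -1.2015595   1.33329991] 0.01899791539407526 tcp rowframe 0.00016363882700633453 0.051550479145918565
```

View pics/p6.png

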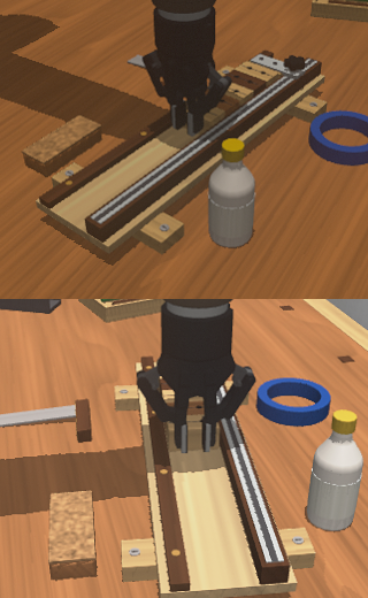

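Nearly closed (tail face at about 0.040 + 0.022 = the last 1–2 mm left). Creep on, watching the force.

Call:
arm_command:
  rows: [0,0,0.02,0,0,0,-0.55,0,0,0.04,0,0,0,-0.55,0,0,0.06,0,0,0,-0.55,0,0,0.08,0,0,0,-0.55]

```text
time: 10.0
ee_pos: [0.5589, -0.014, 0.1139]
tcp_rot: [-90.0, -0.0, -9.1]
wrist_force: [-0.5, -4.5, 2.7]
opening: 0.0194
```

Call:
arm_command:
  rows: [0,0,0.02,0,0,0,-0.55,0,0,0.04,0,0,0,-0.55,0,0,0.06,0,0,0,-0.55]

```text
time: 10.25
ee_pos: [0.5589, -0.0139, 0.1139]
tcp_rot: [-90.1, -0.0, -9.1]
wrist_force: [-1.5, -7.4, 3.0]
opening: 0.0193
```

Call:
arm_command:
  rows: [0,0,0.02,0,0,0,-0.55,0,0,0.04,0,0,0,-0.55]

```text
time: 10.42
ee_pos: [0.5589, -0.0138, 0.1139]
tcp_rot: [-90.1, -0.0, -9.2]
wrist_force: [-2.0, -10.3, 2.4]
opening: 0.0196
```

Call:
arm_command:
  rows: [0,0,0,0,0,0,-0.55,0,0,0,0,0,0,-0.55,0,0,0,0,0,0,-0.55,0,0,0,0,0,0,-0.55,0,0,0,0,0,0,-0.55,0,0,0,0,0,0,-0.55]

```text
time: 10.92
ee_pos: [0.5589, -0.0138, 0.1139]
tcp_rot: [-90.1, -0.0, -9.2]
wrist_force: [-1.0, -8.1, 3.5]
opening: 0.0191
```

```bash
python3 look.py p7; python3 - <<'E'
from h import *
a=np.radians(80.9); u=np.array([np.cos(a),np.sin(a)]); x=np.array([np.sin(a),-np.cos(a)]); o=np.array([.5505,-.0655])
from workcell import models
for t in ["sanding_block","square","tape","glue"]:print(t,[(np.round(d["location"]).tolist(),round(d["conf"],2)) for d in models.spot_point(t,"side")][:2])
c=dict(np.load("scenep7.npz"));im=cv2.resize(c["pixels"][150:280,230:440],None,fx=3.6,fy=3.6,interpolation=cv2.INTER_CUBIC);cv2.imwrite("pics/p7z.png",im)
W=cloud(c);L=np.stack([(W[...,:2]-o)@x,(W[...,:2]-o)@u,W[...,2]],-1)
m=(abs(L[...,0])<.028)&(L[...,1]>.09)&(L[...,1]<.225)&(L[...,2]>.05)&(L[...,2]<.08);q=L[m]
A=np.c_[q[:,0],q[:,1],np.ones(len(q))];print("top plane",np.linalg.lstsq(A,q[:,2],rcond=None)[0],np.median(q[:,2]))
E
```

```text
scene tops y [0.0409 0.2208]
finger 1274 [-0.03468003 -0.45572449  0.04401204] [ 0.03499813 -0.09143103  0.05566113]
side tops y [0.0409 0.1949]
finger 323 [-0.03466244 -0.16681018  0.04410413] [ 0.03499235 -0.09033151  0.0556845 ]
11.0167 [ 0.55892075 -0.01382399  0.1139521 ] [-9.01239393e+01 -1.87326262e-03 -9.16038192e+00] [-1.01414863 -8.63863571  2.75188678] 0.019253245719215006 tcp rowframe 0.0001417843101861141 0.05235741073474711
sanding_block [([214.0, 339.0], 0.95)]
square []
tape [([405.0, 221.0], 0.84)]
glue [([435.0, 321.0], 0.73), ([315.0, 254.0], 0.6)]
top plane [0.00019936 0.00072682 0.06129619] 0.06142999329680543
```

View pics/p7z.png

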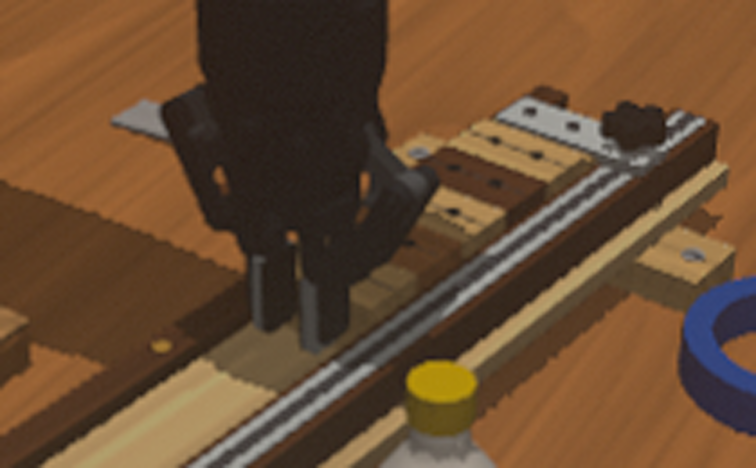

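```bash
python3 - <<'E'
from workcell import bot
print(bot.job_done())
E
```

```text
the job is handed in; nothing more can be done
None
```

The row of five blanks is pushed home against the end stop, and I handed the job in with the fingertips still pressing the last blank. The hand-in came at about 11 s of the 38 s allowed; it gives no verdict, so I can't confirm the result.

I set the partly closed fingers in the channel behind the last blank and pushed the row about 148 mm. The last few millimetres were a slow creep until the force rose against the stop, and the highest reading I saw was about 10 N.

**Last checks**
- **Push:** the wrist force held at about 8–9 N along the channel. I couldn't measure the force on the stop itself.
- **Position:** the leading face came out at 0.2324 m from the fingertip position, against 0.233 m measured for the stop. The last picture shows no gap between the visible blanks or at the stop; the gripper partly hides the last two blanks.
- **Flatness:** the tops in view are level, with slopes under 0.001 and a height of about 61.4 mm (62 mm expected).
- **Bystanders:** the network's points for the tape, glue and sanding block moved only 1–4 pixels in the side view. It did not find the square in the last side picture; its blade was still visible behind the gripper in the last scene picture. Nothing came near any of the four.

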